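# Lock the loaded sample-tube carrier

### The job

At this swab-testing table, lock the tube carrier that has the four capped sample tubes in it: take its black ball knob, lift the lever out of the notch it rests in, swing it to the notch at the other end of the gate so that the flat retaining bar lies over the tube caps, lower it fully into that notch and let go. The middle notch is not enough. Leave the lever of the empty carrier as it is.

Things in the scene. Friction and masses are not known exactly. Their poses are not given: they have to be found in the camera images.
- loaded: Tube carrier holding four white-capped tubes: grey base 290 x 130 x 12 mm, fixed. Origin: on the lever's vertical pivot axis, at table height; z up. +x runs from the pivot along the tube row (x 50 to 125 mm, caps 90 mm high). On the -x side the gate, an arc of radius 100 mm about the pivot: three notches open upwards, 0.35 rad apart: towards +y (open), along -x (middle), towards -y (lock).
- loaded_knob (a point): Centre of the black ball knob, diameter 32 mm, ending the loaded carrier's lever: a level 10 mm rod, 85 mm above the table, knob 190 mm from the pivot. In loaded it rests near (-178, 65, 85) mm when open (start), (-190, 0, 85) middle, (-178, -65, 85) lock, +-8 mm sideways play. The lever turns freely, tips up about a level hinge at the pivot (knob rises 60 mm at most), falls back by itself.
- loaded_lock (a point): Lock notch of the loaded carrier, at the lever's resting centre line, 100 mm from the pivot, 85 mm high. Teeth between notches rise 11 mm above that line, so the knob must rise 31 mm to pass; 36 to 50 is good. Cheeks 134 mm high end the arc, a thin keeper rod crosses above the lever at 129 mm. A flat bar turns with the lever and lies over the tube caps when the lever is here.
- empty_knob (a point): Centre of the same kind of ball knob on the other carrier, which is alike but has four empty holes and no tubes. Its lever rests in its own open notch: leave it alone.

How it is judged:
By the outcome, as a careful person would: the job done as asked, in the order asked, and still so for the second after the job is handed in, with the robot touching nothing.
It also fails if it takes over 35 s, if anything falls off the work surface, if the arm or the gripper's body presses on something with over 40 N, if the wrist force passes 120 N, or if a joint passes its speed limit or range.

### The arm

A 7-joint arm with a two-finger parallel gripper is mounted at the origin on the work surface. World frame = base frame: x ahead of the robot, y to its left, z up, the work surface at z = 0. Lengths are in m, angles in rad, forces in N, time in s.
With the tool pointing down it reaches from about 0.425 to 0.875 m from the base axis. Payload 8.4 kg.
Tool frame: the origin (TCP) lies on the centre line of the jaws, within the pads' length; the fingertips stand 17 mm ahead of it and the grasp point (between the pads) lies 2 mm behind it (tip_reach is the distance from the TCP to the fingertips, in m); z points along the fingers, y is the direction in which the jaws open and shut (so a half turn about z gives the same grasp; the last joint's range is limited). The gripper opens to 85 mm and grips with 20 to 120 N. Pads are 22 mm wide; open, the fingers measure 114 mm over their backs; the gripper's body (76 mm by 85 mm) begins 54 mm behind the grasp point. The pads swing forward as they close: fully open they stand 13 mm farther back than shut.
Start: joints at [1.169, 0.333, 0.04, 1.465, -0.013, 1.343, -0.059], TCP at [0.194, -0.62, 0.248] pointing down, gripper open.
Joint ranges: [-2.58, 2.58], [-0.38, 2.09], [-1.3, 1.39], [0.25, 2.4], [-1.5, 4.64], [0.08, 2.09], [-2.65, 2.65]. Speed limits (rad/s): [2.22, 2.22, 2.79, 2.79, 3.14, 3.14, 3.14].

### API

Orientations are given as a 3x3 rotation matrix whose columns are the frame's x, y, z axes.
In Python, from workcell import move_pose, servo_line, movej, gripper_to, pause, inverse_kinematics, camera, IKError, hand_in, current_t, current_q, current_joint_vel, current_effort, current_ee_pos, current_ee_rot, current_ft_force, current_moment, current_grip_width, tip_reach gives the robot as it stands. Calls block until the motion is done:
- move_pose(position, orientation): joint-space move of the TCP to a pose.
- servo_line(position, attitude=None, feed=0.15): straight line of the TCP; attitude=None keeps the orientation; feed is the mean speed in m/s.
- movej(angles): joint-space move.
- gripper_to(opening, force=None): opening from 0.0 (shut) to 1.0 (fully open); force is the grip in N (None keeps the last); returns when the fingers have stopped.
- pause(seconds).
- inverse_kinematics(position, orientation): joint angles nearest the present ones, or None.
- camera(name): name is "scene" or "top" or "wrist"; returns a dict with "img" (400x640x3 uint8, red, green, blue), "mtx" (3x3 intrinsics, pixels), "D" ([k1, k2, p1, p2, k3] as OpenCV has them; the pictures are not rectified), "rvec" (rotation vector, rad) and "tvec" (3), from world to camera coordinates, as OpenCV has them. Camera axes: x right, y down, z forward; pixel columns grow to the right and rows downward; lengths in m; the calibration is good to about 2 mm. A picture is of the moment at which its call begins. There is no depth.
A pose or a line that the arm cannot do raises IKError and nothing moves.
- hand_in(): hands the job in, once; it reports no verdict.
Readings, each from a call of its own:
- current_t(): time.
- current_q(): joint angles.
- current_joint_vel(): joint speeds.
- current_effort(): joint torques, N m.
- current_ee_pos(): TCP position.
- current_ee_rot(): TCP orientation.
- current_ft_force(): force on the tool from outside, world axes, zero at the start.
- current_moment(): the same for the moment, N m.
- current_grip_width(): opening from 0.0 (shut) to 1.0 (fully open).
Only numpy, scipy, OpenCV 4.12 (cv2) and the standard library are available. Lean on these libraries where they do the work, as an engineer would, in place of code of your own. Each camera call takes 0.05 s, during which the arm holds its last target. There are 200 camera calls.

## Working session

There is one attempt and no reset: what is moved stays moved. The work goes in short steps, each a Python script; the robot and the scene stay as the last script left them, time stands still between calls to the robot, and variables do not carry over. Pictures are saved under pics/ and viewed, about 8 in all and at most 12, crops included, and the job is handed in when it is done.

```bash
mkdir -p pics; ls
python3 - <<'E'
from workcell import *
import cv2
for n in ("scene","top"):
    c=camera(n); cv2.imwrite(f"pics/{n}0.png",c["img"][:,:,::-1])
    print(n,c["mtx"].tolist(),c["D"],c["rvec"],c["tvec"])
print(current_t(),current_ee_rot(),tip_reach() if callable(tip_reach) else tip_reach)
E
```

```text
pics
scene [[384.2005686042615, 0.0, 322.8645322737806], [0.0, 384.2005686042615, 202.10261052296372], [0.0, 0.0, 1.0]] [0.00666785 0.         0.         0.         0.        ] [ 2.38259716  0.57811176 -0.23514405] [-0.52708062 -0.13406184  1.2361945 ]
top [[428.9269747929721, 0.0, 313.89670470475903], [0.0, 428.9269747929721, 191.65134860358373], [0.0, 0.0, 1.0]] [-0.09736583  0.          0.          0.          0.        ] [ 2.08831945 -2.13835915  0.19847685] [0.02224032 0.58687405 0.92584328]
0.1 [[ 9.54506663e-01  2.98189063e-01 -5.59464473e-04]
 [ 2.98189569e-01 -9.54505587e-01  1.43701517e-03]
 [-1.05509759e-04 -1.53846702e-03 -9.99998811e-01]] 0.017
```

View pics/top0.png

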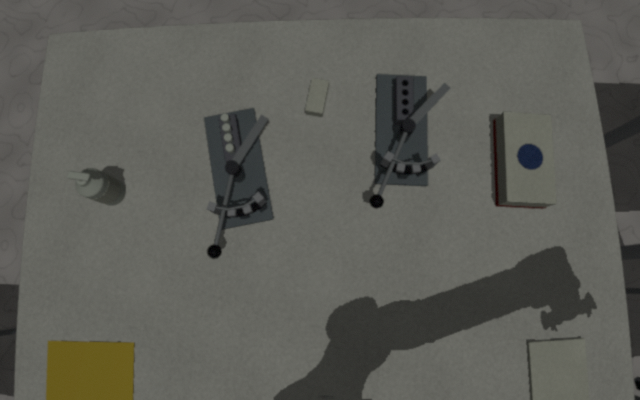

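View pics/scene0.png

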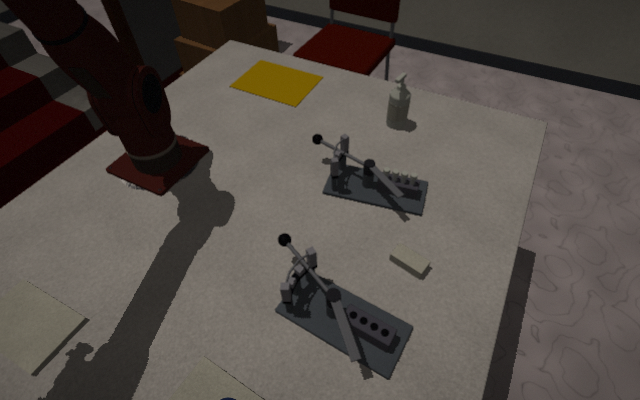

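Top view: the loaded carrier is the left one, with caps at (224,118) to (229,150), pivot at about (232,168) and knob at (214,251). The empty carrier's knob is at (376,201). In the scene view the loaded knob is at (317,139). Next I'll turn these pixels into positions.

```bash
cat > h.py <<'E'
from workcell import *
import numpy as np, cv2
def ray(c,uv):
    n=cv2.undistortPoints(np.array([[uv]],float),c["mtx"],c["D"])[0,0]
    R=cv2.Rodrigues(np.array(c["rvec"],float))[0]; t=np.array(c["tvec"],float).ravel()
    d=R.T@np.array([n[0],n[1],1.]); return -R.T@t,d/np.linalg.norm(d)
def onz(c,uv,z):
    o,d=ray(c,uv); return o+d*(z-o[2])/d[2]
def two(c1,u1,c2,u2):
    o1,d1=ray(c1,u1);o2,d2=ray(c2,u2)
    s=np.linalg.lstsq(np.c_[d1,-d2],o2-o1,rcond=None)[0]
    p,q=o1+s[0]*d1,o2+s[1]*d2; return (p+q)/2,np.linalg.norm(p-q)
def dark(c,uv,r=12,th=35):
    u,v=uv; m=(c["img"].max(2)<th).astype(np.uint8); w=np.zeros_like(m); cv2.circle(w,(u,v),r,1,-1); m&=w
    m=cv2.morphologyEx(m,cv2.MORPH_OPEN,np.ones((5,5),np.uint8))
    k=cv2.findContours(m,cv2.RETR_EXTERNAL,cv2.CHAIN_APPROX_NONE)[0]
    return cv2.minEnclosingCircle(max(k,key=cv2.contourArea)) if k else None
E
python3 - <<'E'
from h import *
T=camera("top");S=camera("scene")
a=dark(T,(214,251));b=dark(S,(317,139)); print("knob px",a,b)
k=onz(T,a[0],.085); print("knob",k,two(T,a[0],S,b[0]))
e=dark(T,(376,201)); print("empty",onz(T,e[0],.085))
# caps
g=cv2.cvtColor(T["img"],cv2.COLOR_RGB2HSV); reg=np.zeros(g.shape[:2],np.uint8); cv2.rectangle(reg,(216,108),(238,156),1,-1)
m=((T["img"].min(2)>120)&(reg>0)).astype(np.uint8)
n,l,st,ce=cv2.connectedComponentsWithStats(m)
caps=[]
for i in range(1,n):
    if st[i,4]>15: caps.append(onz(T,ce[i],.09)); print(ce[i],st[i,4],caps[-1])
# base corners: bluish grey
m=((g[...,1]>40)&(g[...,0]>85)&(g[...,0]<125)).astype(np.uint8); w=np.zeros_like(m); cv2.rectangle(w,(195,98),(285,238),1,-1); m&=w
m=cv2.morphologyEx(m,cv2.MORPH_CLOSE,np.ones((9,9)))
r=cv2.minAreaRect(max(cv2.findContours(m,0,1)[0],key=cv2.contourArea)); B=[onz(T,p,.012) for p in cv2.boxPoints(r)]
print("base",np.round(B,3).tolist(),[round(float(np.linalg.norm(B[i]-B[i-1])),3) for i in range(4)])
print("pivot approx",onz(T,(232,168),.1))
big=cv2.resize(T["img"][90:270,180:300],None,fx=4,fy=4,interpolation=cv2.INTER_CUBIC)[:600]
cv2.imwrite("pics/topcrop.png",cv2.convertScaleAbs(big[:,:,::-1],alpha=1.5))
E
```

```text
knob px ((214.2894744873047, 250.7105255126953), 6.81024694442749) ((317.19232177734375, 138.8076934814453), 4.73101806640625)
knob [0.45533466 0.22937111 0.085     ] (array([0.45604302, 0.22944332, 0.08793532]), np.float64(0.0023388679444020575))
empty [ 0.5576633  -0.12917499  0.085     ]
base [[0.666, 0.223, 0.012], [0.682, 0.199, 0.012], [0.638, 0.171, 0.012], [0.623, 0.194, 0.012]] [0.052, 0.028, 0.052, 0.028]
pivot approx [0.63725064 0.18962257 0.1       ]
```

View pics/topcrop.png

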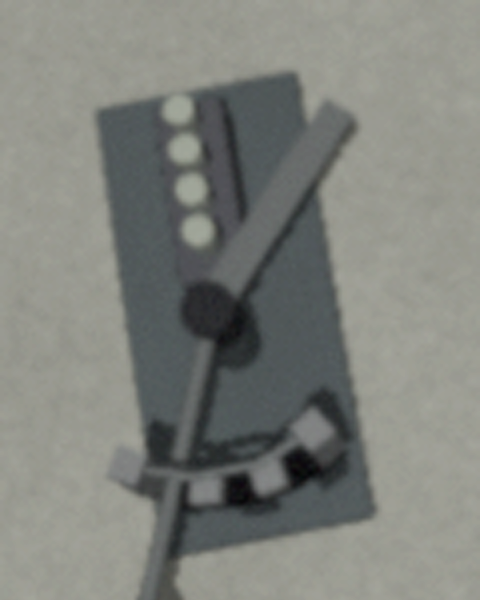

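Crop: caps at (178,109), (184,149), (190,189) and (198,231), hub at (209,308). The lever rests in the left-hand gate notch, with the keeper rod above it and the lock notch on the right.

Run:
```python
from h import *
T=camera("top")
f=lambda u,v,z:onz(T,(180+u/4-.4,90+v/4-.4),z)[:2]
C=np.array([f(*p,.09) for p in ((178,109),(184,149),(190,189),(198,231))]); print("caps",C.round(4).tolist(),np.linalg.norm(np.diff(C,axis=0),axis=1))
ax=(C[0]-C[3])/np.linalg.norm(C[0]-C[3]); yaw=np.arctan2(ax[1],ax[0])
B=np.array([f(*p,.012) for p in ((97,112),(298,71),(373,515),(180,555))]); print("base",B.round(3).tolist(),np.linalg.norm(np.diff(B,axis=0),axis=1))
d=(B[1]-B[2]); d2=(B[0]-B[3]); print("yaw caps, base",yaw,np.arctan2(d[1],d[0]),np.arctan2(d2[1],d2[0]))
yb=np.arctan2((d+d2)[1],(d+d2)[0])
kn=np.array([.4557,.2294])
for y in (yaw,yb):
    R=np.array([[np.cos(y),-np.sin(y)],[np.sin(y),np.cos(y)]])
    p1=C.mean(0)-R@[.0875,0]; print("pivot from caps",p1,"knob in loaded",R.T@(kn-p1),"dist",np.linalg.norm(kn-p1))
print("hub",f(209,308,.09),f(209,308,.11))
```

```text
caps [[0.7631, 0.2126], [0.7384, 0.2084], [0.714, 0.2044], [0.6887, 0.1992]] [0.02502132 0.02471219 0.02583767]
base [[0.794, 0.282], [0.817, 0.155], [0.534, 0.108], [0.513, 0.223]] [0.1294498  0.2865861  0.11741042]
yaw caps, base 0.1774415060213017 0.1637733287503513 0.20573870739357217
pivot from caps [0.63994856 0.19070473] knob in loaded [-0.17452541  0.07060974] dist 0.18826803898654004
pivot from caps [0.64006416 0.19007341] knob in loaded [-0.17400044  0.0725298 ] dist 0.1885118677223035
hub [0.6431542  0.19206352] [0.63782529 0.18796907]
```

All measurements agree: cap pitch is 25 mm, the base 130 x 287 mm, and the knob 188 mm from the pivot (expected 190). I'll go above the knob and check from close by.

```bash
cat >> h.py <<'E'
P=np.array([.6402,.1906]); YAW=.177
def Rt(a,s):
    t=s*np.array([-np.sin(a),np.cos(a),0]); z=np.array([0,0,-1.]); return np.c_[np.cross(t,z),t,z]
def pt(a,rise=0,r=.19,dz=-.003):
    rr=np.sqrt(r*r-rise*rise); return np.array([P[0]+rr*np.cos(a),P[1]+rr*np.sin(a),.085+rise+dz])
E
python3 - <<'E'
from h import *
kn=np.array([.4557,.2294]); a0=np.arctan2(*(kn-P)[::-1]); aL=np.pi+YAW+.35
print(a0,aL)
best=None
for s in (1,-1):
    q0=inverse_kinematics(pt(a0,.1),Rt(a0,s)); q1=inverse_kinematics(pt(aL,.05),Rt(aL,s)); print(s,q0,q1)
    if q0 is not None and q1 is not None:
        m=min(2.65-abs(q0[6]),2.65-abs(q1[6]))
        if best is None or m>best[0]: best=(m,s)
s=best[1]; print("s",s)
p=np.r_[kn,.22]
move_pose(p,Rt(a0,s)); print(current_ee_pos(),current_t())
W=camera("wrist"); cv2.imwrite("pics/wrist1.png",W["img"][:,:,::-1])
R=cv2.Rodrigues(np.array(W["rvec"]))[0]; px=cv2.projectPoints(np.array([[*kn,.085],[*P,.085],[*pt(aL)[:2],.085]]),W["rvec"],W["tvec"],W["mtx"],W["D"])[0][:,0]; print(px)
E
```

```text
2.9343149645893063 3.6685926535897933
1 [ 0.52602767  0.38608856 -1.24583399  1.79510189  0.38667143  1.24161095
 -2.60491049] [ 0.56487728  0.21959859 -0.93413468  1.94611861  0.20079628  1.07212191
 -1.49843231]
-1 [ 0.53091112  0.39106163 -1.25417279  1.79496793  0.3924945   1.24377065
  0.53202012] [ 0.69447765  0.26980586 -1.09272352  1.94199123  0.27042623  1.0884222
  1.58686655]
s -1
[0.45617529 0.22866163 0.21994463] 3.3667
[[318.5643909  195.18335287]
 [318.63410792 362.89072306]
 [181.13513245 244.41629796]]
```

View pics/wrist1.png

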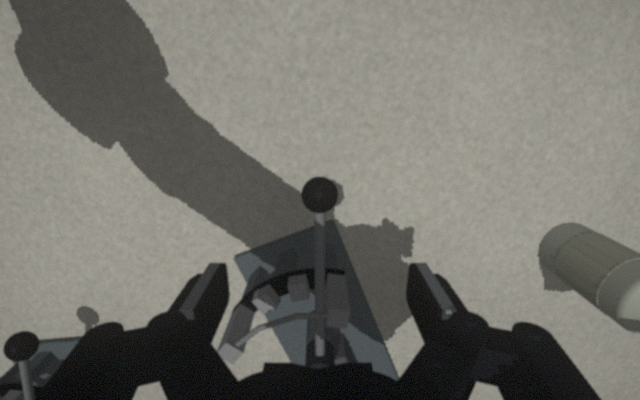

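The wrist view shows the knob at (319,195), against (318.6,195.2) predicted, and the lever is central between the jaws. I'll descend, grip and lift.

Run:
```python
from h import *
kn=np.array([.4557,.2294]); a0=np.arctan2(*(kn-P)[::-1]); s=-1
r0=np.linalg.norm(kn-P)
servo_line(np.r_[kn,.081],Rt(a0,s),feed=.1)
print(current_q().round(3) if hasattr(current_q(),'round') else current_q(),current_ee_pos(),current_ft_force())
gripper_to(0.0,40); print("w",current_grip_width(),current_ft_force(),current_t())
for rise in (.015,.03,.043):
    servo_line(pt(a0,rise,r0,-.004),Rt(a0,s),feed=.06); print(current_ee_pos(),current_ft_force(),current_grip_width())
print(current_q(),current_t())
W=camera("wrist"); cv2.imwrite("pics/wrist2.png",W["img"][:,:,::-1])
S=camera("scene"); b=dark(S,(317,132),20); print(b)
```

```text
[ 0.211  0.33  -0.868  1.952  0.3    0.992  0.566] [0.4560748  0.22959335 0.08156084] [-0.26409756  0.0806359   0.65558872]
w 0.3475909161041432 [-0.62518172  0.29630064  3.95258859] 5.5167
[0.45632842 0.22928596 0.09626227] [ 0.9926482   0.1003516  -1.80888379] 0.3511001273711338
[0.45815632 0.22902852 0.11132588] [ 1.35333376 -1.05640281 -1.35624173] 0.34907397834768955
[0.46050727 0.22851927 0.12426001] [-0.36442758  0.12104059 -2.47440131] 0.3525900124413062
[ 0.2452676   0.27747937 -0.89097687  1.90519557  0.24508481  1.07189796
  0.61791328] 6.6917
((314.96875, 122.8125), 13.517630577087402)
```

View pics/wrist2.png

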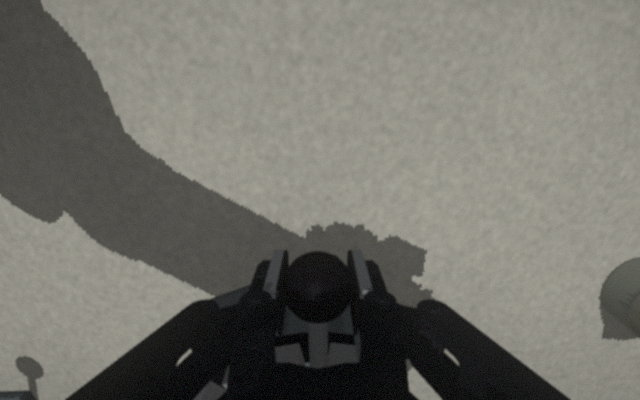

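The ball is held between the pads at (320,285) with an opening of about 30 mm, and it rises with the tool. Next is the swing along the arc.

Run:
```python
from h import *
s=-1; r0=.1885; a0=2.9343; aL=np.pi+YAW+.35
for a in np.linspace(a0,aL,8)[1:]:
    servo_line(pt(a,.043,r0,-.004),Rt(a,s),feed=.08); f=current_ft_force(); print(round(a,3),current_ee_pos().round(4),f.round(1),round(current_grip_width(),3))
    if np.linalg.norm(f)>25: print("stop"); break
print(current_t(),current_q().round(3))
W=camera("wrist"); cv2.imwrite("pics/wrist3.png",W["img"][:,:,::-1])
T=camera("top"); cv2.imwrite("pics/top3.png",cv2.convertScaleAbs(cv2.resize(T["img"][90:270,170:330],None,fx=3.3,fy=3.3,interpolation=cv2.INTER_CUBIC)[:,:,::-1],alpha=1.5))
```

```text
3.039 [0.4576 0.2094 0.1239] [-1.  -0.1 -2. ] 0.351
3.144 [0.4568 0.1906 0.1241] [-0.5 -0.7 -1.3] 0.351
3.249 [0.4579 0.1716 0.1241] [ 1.  -1.  -2.4] 0.345
3.354 [0.461  0.1527 0.1242] [ 1.5 -1.8 -2.7] 0.347
3.459 [0.4654 0.1348 0.124 ] [-1.   1.8 -1.7] 0.354
3.564 [0.4724 0.1155 0.1239] [-2.1 -1.7 -1.1] 0.348
3.669 [0.4811 0.0986 0.1239] [-3.  -2.1 -0.9] 0.349
9.5333 [ 0.579  0.238 -0.955  1.954  0.222  1.06   1.622]
```

View pics/top3.png

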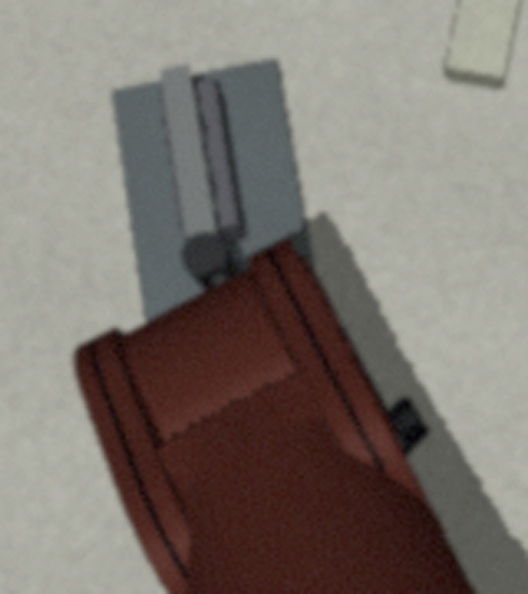

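The retaining bar (185,150) now lies over the cap row. I'll lower the knob in steps and watch the force.

Run:
```python
from h import *
s=-1; r0=.1885; aL=np.pi+YAW+.35
for rise in (.03,.02,.01,.004,0):
    servo_line(pt(aL,rise,r0,-.004),Rt(aL,s),feed=.05); f=current_ft_force(); print(rise,current_ee_pos().round(4),f.round(1),round(current_grip_width(),3))
    if np.linalg.norm(f)>20: print("stop"); break
print(current_t())
W=camera("wrist"); cv2.imwrite("pics/wrist4.png",W["img"][:,:,::-1])
```

```text
0.03 [0.4791 0.0972 0.1111] [-3.6 -3.9 -0. ] 0.351
0.02 [0.4781 0.0964 0.1013] [-4.  -4.2 -0. ] 0.351
0.01 [0.4777 0.0963 0.0914] [-3.4 -1.6  0.4] 0.353
0.004 [0.4778 0.0963 0.0854] [-0.4 -0.6  0.8] 0.352
0 [0.478  0.0961 0.0817] [-1.4 -1.3  6.2] 0.349
11.2667
```

It seated at the same height as in the open notch (TCP z 0.0817), with contact felt only at the bottom. I'll release, retreat and look.

Run:
```python
from h import *
aL=np.pi+YAW+.35
gripper_to(1.0); p=current_ee_pos(); print(current_ft_force().round(1))
servo_line(np.r_[p[:2],.22],feed=.12)
W=camera("wrist"); cv2.imwrite("pics/wrist5.png",W["img"][:,:,::-1])
# away, clear of top view
move_pose([.194,-.62,.25],[[.9545,.2982,0],[.2982,-.9545,0],[0,0,-1]])
T=camera("top"); S=camera("scene")
cv2.imwrite("pics/top5.png",cv2.convertScaleAbs(cv2.resize(T["img"][90:270,180:400],None,fx=3.3,fy=3.3,interpolation=cv2.INTER_CUBIC)[:,:,::-1],alpha=1.5))
k=np.r_[pt(aL)[:2],.085]; pr=lambda c:tuple(int(round(x)) for x in cv2.projectPoints(k[None],c["rvec"],c["tvec"],c["mtx"],c["D"])[0][0,0])
a=dark(T,pr(T),14);b=dark(S,pr(S),14);print(a,b,pr(S))
x,e=two(T,a[0],S,b[0]); print("knob",x,e)
c,sn=np.cos(YAW),np.sin(YAW); d=onz(T,a[0],.085)[:2]-P; print("in loaded",c*d[0]+sn*d[1],-sn*d[0]+c*d[1])
e=dark(T,(376,201)); print("empty",onz(T,e[0],.085),current_t(),current_ft_force())
```

```text
[ 0.1  0.3 -0.4]
((275.0479431152344, 239.2123260498047), 6.541284561157227) ((301.5, 169.5), 5.147915363311768) (300, 170)
knob [0.47825253 0.0957981  0.08694938] 0.0014435525435643217
in loaded -0.1765314651512227 -0.06501339480434588
empty [ 0.55768836 -0.12916809  0.085     ] 16.075 [-0.31412184  0.05823116  0.04705226]
```

View pics/top5.png

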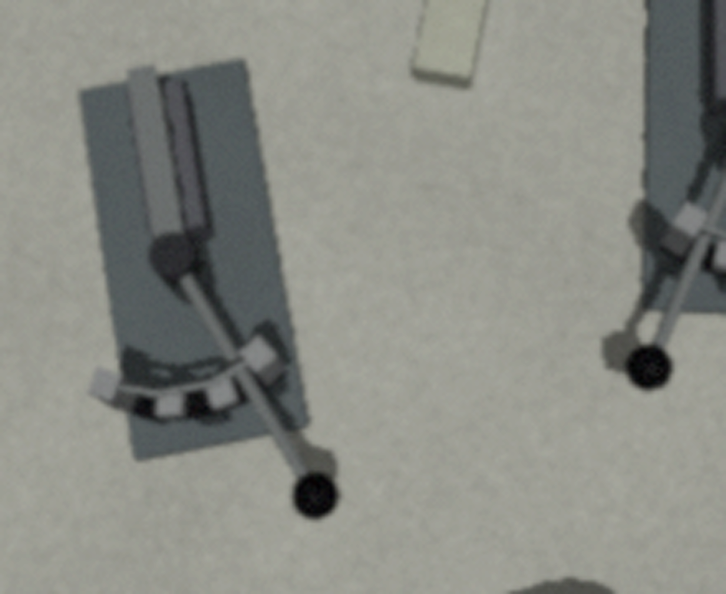

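View pics/wrist5.png

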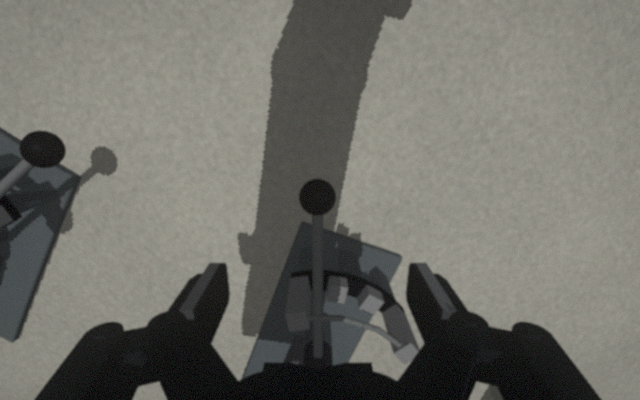

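The top view shows the lever in the last notch by the right cheek, with the knob at (315,495) and the bar at (155,150) over all four caps. The wrist view shows the released knob at (317,197), clear of the fingers. The knob sits at (-177,-65) mm in the loaded frame, about 87 mm high, which is fully down, and the empty carrier's lever has not moved.

```bash
python3 -c "
from workcell import *
hand_in(); print(current_t())"
```

```text
the job is handed in; nothing more can be done
the job is handed in; nothing more can be done
```

The loaded carrier is locked and the job is handed in. I gripped the lever's knob, lifted it about 43 mm, swung it past the middle notch to the lock notch, lowered it, let go and moved the arm well clear.

- **Lock position:** after release the knob measured (-177, -65) mm in the loaded frame, against the expected (-178, -65). The two-view height was 87 mm against 85, within the 2 mm calibration. The bar lies over all four caps.
- **Seating:** at release the gripper was at the same height as in the open notch (0.0817 m against 0.0816). The force readings between moves stayed below 7 N.
- **Empty carrier:** its knob moved less than 0.1 mm between the first and last measurements.
- **Time:** the clock read about 16 s at the last check before hand-in, well under 35 s.

One reading was unusable: the scene-camera knob detection during the lift merged with the dark gripper. I relied on the wrist picture, grip width and force there instead. No other check failed or disagreed.

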